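Snap the hub cover home on a centrifuge rotor

TASK

Take the seating tool (round black handle with a round guard) out of the tool block and press the grey cover squarely and centrally down into the hub of the rotor until it clicks fully home, flush on the rim; then keep pushing with about 16 N for a second, never with more than 30 N. Touch the cover only with the tool, stand the tool upright back in the well it came from, let go, and leave everything else where it is.

Things in the scene. Friction and masses are not known exactly. Their poses are not given: they have to be found in the camera images.
- rotor: Aluminium rotor, a low cone 152 mm across with eight dark ports, fixed on a black bench stand. Origin under the stand's centre, on the bench; z up along its axis. In its middle stands the steel hub, an open sleeve 68 mm outside, 48 mm bore, flat rim 85 mm above the bench. Four spring-loaded balls stand out into the bore 7 mm below the rim.
- hub_rim (a point): Centre of the hub's mouth, level with the rim, 85 mm above the rotor's origin.
- cover: Grey plastic snap cover, 60 g: flat round plate (60 mm across, 5 mm thick) on a 33 mm plug. Origin at the centre of the plug's underside, z up; flat top at 38 mm. It starts loose in the hub, plate 11 mm above the rim, lip on the balls. Pushed slowly it resists with up to 8 to 15 N (fast: more), gives way (the click), then stops hard on the rim. Home: origin 52 mm above the rotor's.
- cover_top (a point): Centre of the cover's flat top, where the tool pushes; 5 mm above the hub rim when home.
- tool: Seating tool, 105 mm tall, 0.24 to 0.36 kg, round about its z axis, upright. Origin: centre of the flat underside of its steel foot (pushing face, 36 mm across, 8 mm thick). Shank 18 mm across up to 45 mm; black round guard 54 mm across, 45 to 51 mm; black grip 24 mm across, 51 to 105 mm: pinch it just above the guard. It starts in a well, origin 10 mm above the bench.
- block: White tool block 170 x 76 x 25 mm (x, y, z), fixed to the bench. Origin at the centre of its underside. Two round wells, 44 mm across and 15 mm deep (floor 10 mm above the bench), 50 mm either side of the origin along its x axis. One holds the seating tool, the other the hub puller; which is which varies.
- puller: Hub puller, the other tool of the block, not needed: same foot, thin shank of 12 mm and a black crossbar 80 mm long, 16 mm thick, at 94 mm height (top 102 mm). Origin at the centre of its foot.
- plug: Small grey spare plug, 40 mm across and 22 mm high, lying on the bench between rotor and block; not needed. Origin at the centre of its underside.
- reagent: Amber bottle 64 mm across, 150 mm tall; bystander. Origin at the centre of its underside.
- beaker: Glass beaker 72 mm across, 85 mm tall; bystander. Origin at the centre of its underside.
- timer: Flat white timer 60 x 75 x 20 mm; bystander. Origin at the centre of its underside.
Mind the look-alikes: they are no part of the job. Leave any pink or turquoise look-alike of the tool alone.

How it is judged:
On the way, in this order (a step that is already met when the one before it is completed fails the run):
1. the seating tool is carried out of its well (distance of tool from where it was at the start of the episode above 0.08 m), for 0.1 s.
2. with the cover home (within 1.5 mm), the tool, upright and within 10 mm of the cover's centre, pushes on it with 11 to 21 N for half a second (z of cover in the frame of rotor below 0.0535 m and contact force between tool and cover between 11 and 21 N and horizontal distance between tool and cover below 0.01 m and angle between tool's own z axis and vertical below 0.12 rad), for 0.5 s.
At the end, for the whole second after the job is handed in: The cover is snapped home: within 1.5 mm of the rim and level within 0.04 rad. The seating tool stands upright (within 0.08 rad) and at rest in the well it came from, within 12 mm of where it stood. Nothing else has been moved by more than 20 mm (z of cover in the frame of rotor below 0.0535 m and angle between cover's own z axis and vertical below 0.04 rad and distance of tool from where it was at the start of the episode below 0.012 m and angle between tool's own z axis and vertical below 0.08 rad and linear speed of tool below 0.02 m/s and distance of each of puller, plug, reagent, beaker, timer from where it was at the start of the episode below 0.02 m); the robot touches nothing.
It fails at once if the tool pushes on the cover with more than 30 N (contact force between tool and cover above 30 N).
It fails at once if the gripper or arm touches the cover (contact force between any of the fingers, the arm and cover above 0.5 N).
It fails at once if the tool pushes on the cover while tilted by more than 0.2 rad (contact force between tool and cover above 4 N and angle between tool's own z axis and vertical above 0.2 rad).
It fails at once if another thing is moved by more than 30 mm (distance of any of puller, plug, reagent, beaker, timer from where it was at the start of the episode above 0.03 m).
It also fails if it takes over 72 s, if anything falls off the work surface, if the arm or the gripper's body presses on something with over 40 N, if the wrist force passes 120 N, or if a joint passes its speed limit or range.

ROBOT

A 6-joint arm with a two-finger parallel gripper is mounted at the origin on the work surface. World frame = base frame: x ahead of the robot, y to its left, z up, the work surface at z = 0. Lengths are in m, angles in rad, forces in N, time in s.
With the tool pointing down it reaches from about 0.3 to 0.75 m from the base axis. Payload 8.5 kg.
Tool frame: the origin (TCP) lies on the centre line of the jaws, within the pads' length; the fingertips stand 17 mm ahead of it and the grasp point (between the pads) lies 2 mm behind it; z points along the fingers, y is the direction in which the jaws open and shut (so a half turn about z gives the same grasp; the last joint's range is limited). The gripper opens to 88 mm and grips with 3 to 60 N. Pads are 18 mm wide; open, the fingers measure 123 mm over their backs; the gripper's body (75 mm by 187 mm) begins 45 mm behind the grasp point.
Start: joints at [0.975, 0.381, 1.297, -0, 1.464, -0.215], TCP at [0.204, 0.511, 0.256] pointing down, gripper open.
Joint ranges: [-3.11, 3.11], [-0.89, 2.33], [0.22, 2.48], [-1.42, 4.56], [0.17, 2.85], [-2.88, 2.88]. Speed limits (rad/s): [2.39, 2.39, 3.14, 3.14, 3.14, 3.14].

INTERFACE

Orientations are given as a unit quaternion [w, x, y, z].
In Python, from bench import robot gives the robot as it stands. The module is installed in compiled form; this text tells all that it offers.
- The arm moves only by the tool send_rows, never from a script. Its argument "moves" is a list of rows, each a list of 6 numbers: the shift along the tool's x, y, z in mm, then the turn, a rotation vector about the tool's x, y, z in degrees. In form: [[x, y, z, wx, wy, wz], ...]. A call has 1 to 12 rows; each row shifts and turns the commanded pose from where the row before left it, along the tool's axes as they then stand; what a row does not reach is not made up. A row lasts 1/10 s, in which the tool goes at most 50 mm and 8.59 degrees, less where a joint would pass 70% of its speed; a pose out of reach is approached as far as the arm can. A call with a gripper value outside its range is refused whole. "gripper" is the opening, from -1 (shut) to 1 (fully open), set as the call begins (left out, the last holds). The fingers move at their own pace and stop on an object; the grip force is fixed at half the most. Time passes only in rows, so rows that do not move let the fingers close. It gives the time, the measured TCP pose, the force and the opening at its end, in the units of the state.
- robot.get_obs(): the state, without advancing time (a new reading comes with each control period).
- robot.snapshot(name): name is "scene" or "side" or "wrist"; returns the picture (400x640x3 uint8, red, green, blue); there is no depth.
- robot.calibration(name): a dict with "intrinsics" (3x3 intrinsics, pixels), "T" (4x4, takes a point from camera to world coordinates); the wrist camera has in their place "mount" (4x4, takes a point from camera to tool coordinates, whose origin is the TCP and whose axes are the flange's). Camera axes: x right, y up, looking along -z (the intrinsics and any distortion apply to the point x, -y, -z); pixel columns grow to the right and rows downward; lengths in m; the calibration is good to about 2 mm. The wrist camera is an equidistant fisheye: a pixel r from the principal point sees the ray r / f radians off the axis. A picture is of the moment at which its call begins: read the wrist's pose just before it. calibration takes no time and is no camera call.
- robot.close_job(): hands the job in, once; it reports no verdict.
Trained networks look in the newest picture that a camera, given by its name, has taken for a name from the list of things; names that differ only in an ending like _2 or _b are one class to them, and where a whole thing is asked for, a point or a joint stands for the part that bears it (a point fixed in the world has none). Each returns a list of dicts, best first, with "conf" (0 to 1); they miss things now and then, are a little off and sometimes report something else, mostly with a low value. They report only what shows in the picture. A call takes as long as a camera call. They do not tell look-alikes from the thing itself.
- robot.look_for(camera, name): "rect" ([centre column, centre row, width, height] in pixels, round what is visible of it).
- robot.cut_out(camera, name): "pixels" (400x640 bool, what is visible of it) and "rect" ([centre column, centre row, width, height] in pixels, round what is visible of it).
The state is a dict: "time_s": time; "joint_pos": joint angles; "qd": joint speeds; "effort": joint torques, N m; "tcp_pos": TCP position; "tcp_rot": TCP orientation; "wrist_force": force on the tool from outside, world axes, zero at the start; "moment": the same for the moment, N m; "finger_gap": opening from 0.0 (shut) to 1.0 (fully open).
Only numpy, scipy, OpenCV 4.12 (cv2) and the standard library are available. Lean on these libraries where they do the work, as an engineer would, in place of code of your own. Each camera call takes 0.05 s, during which the arm holds its last target.

## Working session

There is one attempt and no reset: what is moved stays moved. The work goes in short steps, Python scripts to look and compute and a tool call to move; the robot and the scene stay as the last step left them, time stands still between calls to the robot, and variables do not carry over. Pictures are saved under pics/ and viewed, and the job is handed in when it is done.

Besides the shell and the picture viewer there is one more tool, called after "Request:" as name(argument=value, ...) on one line, values as JSON. send_rows: Moves the arm, as the interface text tells. Its arguments: {"type":"object","properties":{"moves":{"type":"array","items":{"type":"array","items":{"type":"number"}}},"gripper":{"type":"number"}},"required":["moves"]}

```bash
mkdir -p pics; python3 - <<'E'
from bench import robot
import cv2,numpy as np
o=robot.get_obs()
for k,v in o.items(): print(k,np.round(v,4))
for n in ["scene","side","wrist"]:
    im=robot.snapshot(n); cv2.imwrite(f"pics/{n}0.png",im[:,:,::-1])
    print(n,{k:np.round(v,4).tolist() for k,v in robot.calibration(n).items()})
print(robot.get_obs()['time_s'])
E
```

```text
time_s 0.0
joint_pos [ 0.9747  0.3812  1.2983 -0.      1.4636 -0.2153]
qd [ 0.0007  0.0006 -0.0014 -0.0006  0.     -0.0002]
effort [ 5.00000e-04 -4.37933e+01 -2.24556e+01  7.13000e-02  3.53000e-02
 -1.00000e-04]
tcp_pos [0.2043 0.5104 0.2551]
tcp_rot [-3.000e-04  1.892e-01  9.819e-01 -7.000e-04]
wrist_force [-0.6036  0.1555  0.2266]
moment [-0.0054 -0.0273  0.034 ]
finger_gap 1.0052
scene {'intrinsics': [[406.9718, 0.0, 318.7952], [0.0, 406.9718, 199.6925], [0.0, 0.0, 1.0]], 'T': [[0.3629, -0.8011, 0.476, 1.0573], [0.9318, 0.3141, -0.1819, -0.2318], [-0.0038, 0.5096, 0.8604, 1.1524], [0.0, 0.0, 0.0, 1.0]]}
side {'intrinsics': [[397.8066, 0.0, 324.4406], [0.0, 397.8066, 202.4829], [0.0, 0.0, 1.0]], 'T': [[0.8798, 0.3427, -0.3294, 0.1651], [-0.4751, 0.6523, -0.5906, -0.5631], [0.0125, 0.6761, 0.7367, 0.8252], [0.0, 0.0, 0.0, 1.0]]}
wrist {'intrinsics': [[309.7069, 0.0, 324.4229], [0.0, 309.7069, 197.7016], [0.0, 0.0, 1.0]], 'mount': [[-0.0008, 0.963, 0.2695, 0.0697], [1.0, 0.0006, 0.0009, -0.0001], [0.0008, 0.2695, -0.963, -0.1288], [0.0, 0.0, 0.0, 1.0]]}
0.15
```

View pics/scene0.png

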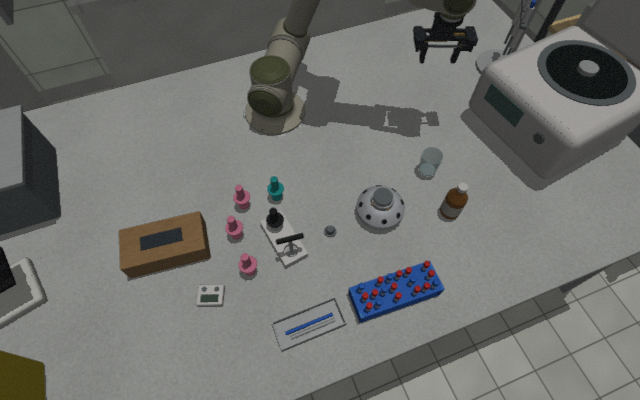

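View pics/side0.png

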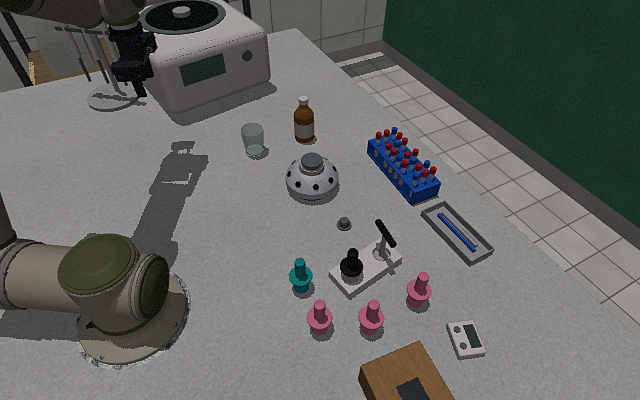

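View pics/wrist0.png

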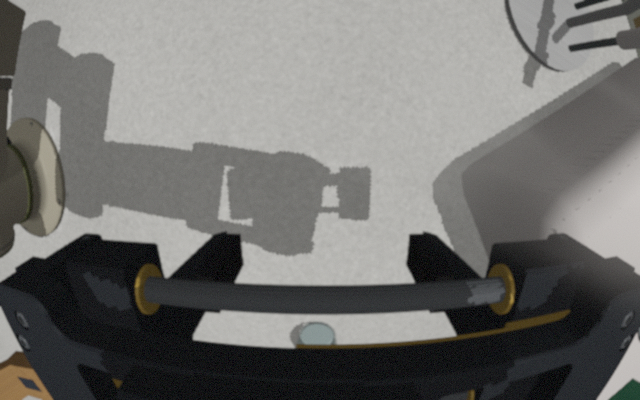

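```bash
cat > h.py <<'E'
import numpy as np, cv2
from bench import robot
from scipy.optimize import least_squares
def ray(c,uv):
    C=robot.calibration(c);K=C["intrinsics"];T=np.array(C["T"])
    d=np.array([(uv[0]-K[0][2])/K[0][0],-(uv[1]-K[1][2])/K[1][1],-1.])
    d=T[:3,:3]@d; return T[:3,3],d/np.linalg.norm(d)
def atz(c,uv,z):
    p,d=ray(c,uv); return p+d*(z-p[2])/d[2]
def proj(c,P):
    C=robot.calibration(c);K=np.array(C["intrinsics"]);T=np.array(C["T"])
    q=(np.atleast_2d(P)-T[:3,3])@T[:3,:3]
    return np.c_[K[0,2]+K[0,0]*q[:,0]/-q[:,2],K[1,2]-K[1,1]*q[:,1]/-q[:,2]]
E
python3 - <<'E'
import cv2
a=cv2.imread('pics/scene0.png')[165:285,195:475]
b=cv2.imread('pics/side0.png')[140:350,270:480]
cv2.imwrite('pics/sc1.png',cv2.resize(a[:,:160],None,fx=5,fy=5,interpolation=cv2.INTER_CUBIC))
cv2.imwrite('pics/sc2.png',cv2.resize(a[:,130:],None,fx=5,fy=5,interpolation=cv2.INTER_CUBIC))
cv2.imwrite('pics/si1.png',cv2.resize(b[60:],None,fx=3.8,fy=3.8,interpolation=cv2.INTER_CUBIC))
cv2.imwrite('pics/si2.png',cv2.resize(b[:100,:100],None,fx=6,fy=6,interpolation=cv2.INTER_CUBIC))
E
python3 - <<'E'
from h import *
for c in ["scene","side"]:
    for n in ["tool","cover","rotor","block","puller","plug"]:
        for r in robot.cut_out(c,n): print(c,n,round(r["conf"],2),np.round(r["rect"],1))
print(robot.get_obs()['time_s'])
E
```

```text
scene tool 0.7 [273.4 216.4  19.2  26.4]
scene tool 0.7 [273.6 190.7  16.1  27.4]
scene tool 0.58 [247.8 263.6  19.3  20.5]
scene tool 0.51 [242.9 195.2  15.8  22.6]
scene tool 0.5 [234.1 225.3  20.1  18.3]
scene cover 0.58 [383.2 201.3  23.3  19. ]
scene rotor 0.74 [383.4 209.7  47.9  39.8]
scene rotor 0.16 [281.1 240.4  48.4  59.5]
scene block 0.97 [283.8 239.5  48.3  59.8]
scene puller 0.74 [287.9 244.6  27.7  27.1]
scene plug 0.48 [328.9 229.2   7.6   7.9]
side tool 0.88 [370.6 318.4  25.1  31.1]
side tool 0.84 [420.9 290.   25.9  38. ]
side tool 0.84 [320.  317.8  23.3  38.4]
side tool 0.77 [300.1 274.6  19.5  33.5]
side tool 0.76 [350.9 264.4  22.8  38.5]
side cover 0.66 [313.1 159.6  16.5  16.3]
side rotor 0.69 [312.9 181.7  55.3  39.7]
side block 0.71 [366.  266.9  75.7  58.7]
side block 0.64 [304.2 118.8  20.8  45.2]
side puller 0.65 [384.9 241.3  21.5  39. ]
side plug 0.55 [343.8 225.6  15.   14.8]
0.75
```

View pics/sc1.png

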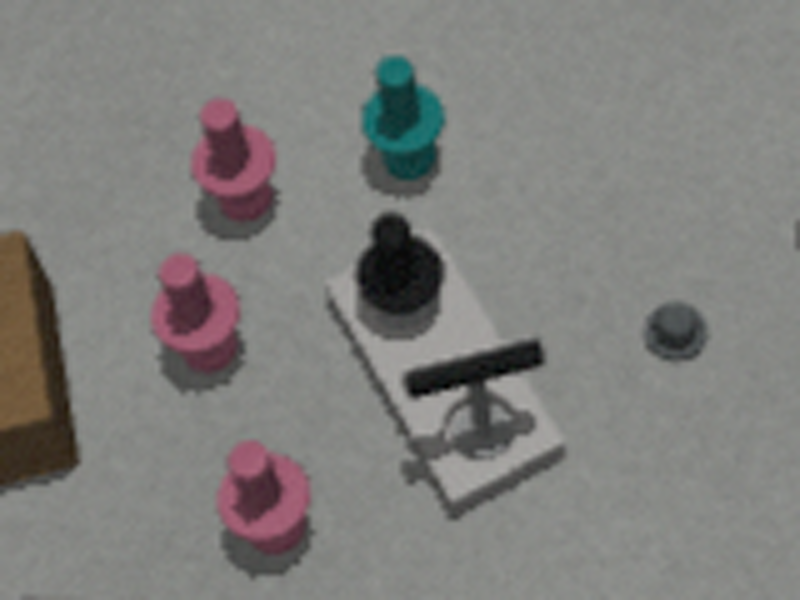

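View pics/si1.png

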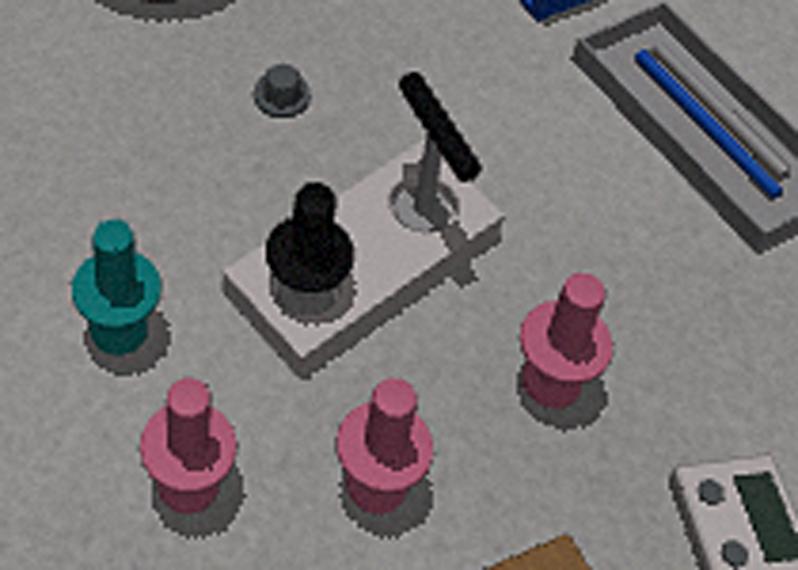

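View pics/sc2.png

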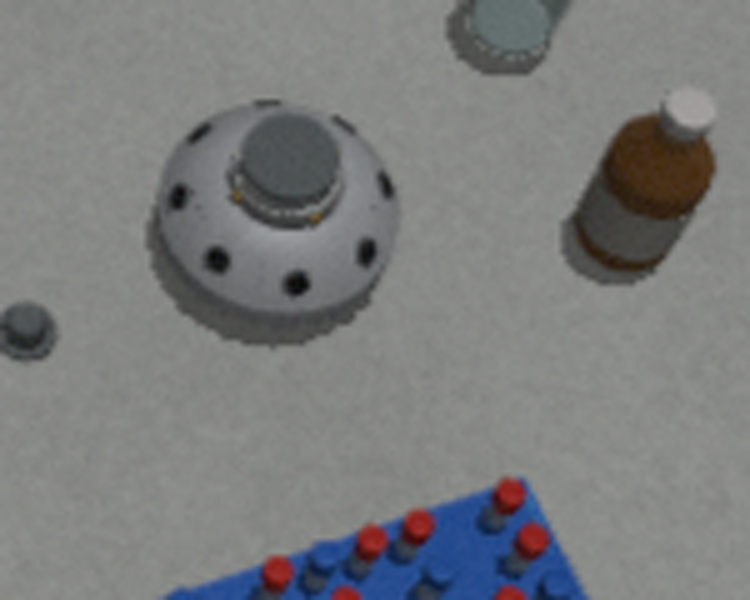

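View pics/si2.png

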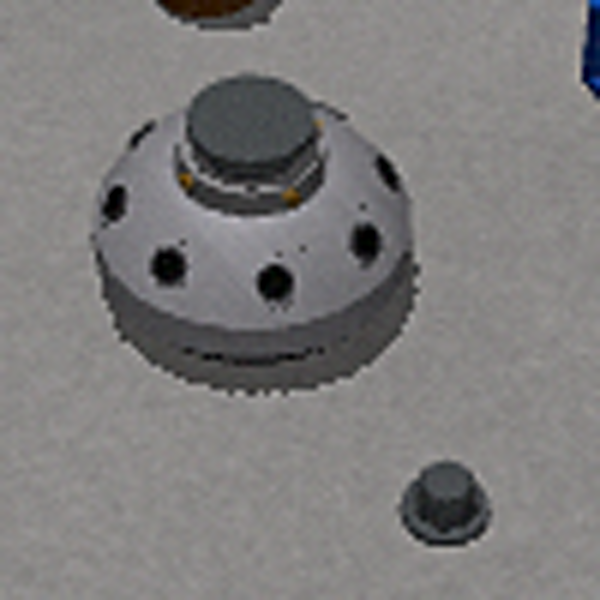

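```bash
python3 - <<'E'
from h import *
def s(x,y): return (x/5+195,y/5+165)
def s2(x,y): return (x/5+325,y/5+165)
def d(x,y): return (x/3.8+270,y/3.8+200)
def d2(x,y): return (x/6+270,y/6+140)
R=lambda n,a,b,z: print(n,np.round(atz('scene',a,z),4),np.round(atz('side',b,z),4))
R('grip',s(390,228),d(316,193),.115)
R('guard',s(400,270),d(310,253),.061)
R('cover',s2(291,158),d2(251,120),.101)
R('pullerbar a',s(415,382),d(412,88),.104)
R('pullerbar b',s(535,354),d(466,165),.104)
R('teal guard',s(403,120),d(116,287),.05)
R('pink1',s(235,160),d(188,445),.05)
R('pink2',s(196,313),d(385,447),.05)
R('pink3',s(264,496),d(565,341),.05)
R('plug',s(675,325),d2(446,480),.02)
for p in [(330,292),(445,505),(562,448),(430,225)]: print(atz('scene',s(*p),.025).round(4))
for p in [(225,280),(305,365),(503,218)]: print(atz('side',d(*p),.025).round(4))
E
```

```text
grip [ 0.4691 -0.1504  0.115 ] [ 0.4701 -0.1489  0.115 ]
guard [ 0.4684 -0.1495  0.061 ] [ 0.4674 -0.1533  0.061 ]
cover [0.5364 0.1751 0.101 ] [0.5334 0.1724 0.101 ]
pullerbar a [ 0.5628 -0.1671  0.104 ] [ 0.5687 -0.1022  0.104 ]
pullerbar b [ 0.5711 -0.098   0.104 ] [ 0.5642 -0.1667  0.104 ]
teal guard [ 0.3599 -0.113   0.05  ] [ 0.3573 -0.1138  0.05  ]
pink1 [ 0.3495 -0.2214  0.05  ] [ 0.3479 -0.2232  0.05  ]
pink2 [ 0.4454 -0.2729  0.05  ] [ 0.4431 -0.2752  0.05  ]
pink3 [ 0.574  -0.2675  0.05  ] [ 0.5717 -0.2687  0.05  ]
plug [5.451e-01 3.000e-04 2.000e-02] [0.5418 0.0026 0.02  ]
[ 0.4478 -0.1922  0.025 ]
[ 0.6072 -0.1708  0.025 ]
[ 0.5985 -0.0942  0.025 ]
[ 0.4252 -0.119   0.025 ]
[ 0.4251 -0.1263  0.025 ]
[ 0.4386 -0.1998  0.025 ]
[ 0.6046 -0.1691  0.025 ]
```

Request:
send_rows(moves=[[0,0,0,0,0,-7.3],[0,0,0,0,0,-7.3],[0,0,0,0,0,-7.2],[0,0,0,0,0,0]], gripper=1)

```text
time_s: 1.15
tcp_pos: [0.2044, 0.5106, 0.2557]
tcp_rot: [-0.0, -0.0, 1.0, -0.0]
wrist_force: [-0.1, 0.6, 0.4]
finger_gap: 0.999
```

Request:
send_rows(moves=[[-15,-15,0,0,0,0],[-33,-34,0,0,0,0],[-33,-34,0,0,0,0],[-33,-34,0,0,0,0],[-33,-34,0,0,0,0],[-33,-34,0,0,0,0],[-33,-34,0,0,0,0],[-33,-34,0,0,0,0],[-33,-34,0,0,0,0],[-33,-34,0,0,0,0],[-19,-16,0,0,0,0],[0,0,0,0,0,0]])

```text
time_s: 2.35
tcp_pos: [0.5372, 0.1712, 0.2551]
tcp_rot: [-0.0, 0.004, 1.0, -0.0]
wrist_force: [-0.0, -0.3, 0.9]
finger_gap: 0.996
```

```bash
cat >> h.py <<'E'
from scipy.spatial.transform import Rotation as Ro
def wpose():
    o=robot.get_obs(); q=o['tcp_rot']; T=np.eye(4)
    T[:3,:3]=Ro.from_quat([q[1],q[2],q[3],q[0]]).as_matrix(); T[:3,3]=o['tcp_pos']
    return T
def wray(T,uv):
    C=robot.calibration('wrist');K=np.array(C['intrinsics']);M=T@np.array(C['mount'])
    a=np.array([uv[0]-K[0,2],uv[1]-K[1,2]]);r=np.linalg.norm(a);th=r/K[0,0]
    d=np.array([np.sin(th)*a[0]/r,-np.sin(th)*a[1]/r,-np.cos(th)])
    return M[:3,3],M[:3,:3]@d
def watz(T,uv,z):
    p,d=wray(T,uv); return p+d*(z-p[2])/d[2]
def wproj(T,P):
    C=robot.calibration('wrist');K=np.array(C['intrinsics']);M=T@np.array(C['mount'])
    q=(np.atleast_2d(P)-M[:3,3])@M[:3,:3]
    a=np.c_[q[:,0],-q[:,1]];n=np.linalg.norm(a,axis=1);th=np.arctan2(n,-q[:,2])
    return np.array([K[0,2],K[1,2]])+a/n[:,None]*(th*K[0,0])[:,None]
def ring(c,r,z,n=48):
    t=np.linspace(0,2*np.pi,n,endpoint=False)
    return np.c_[c[0]+r*np.cos(t),c[1]+r*np.sin(t),0*t+z]
E
cat > w.py <<'E'
from h import *
import sys,json
T=wpose();im=robot.snapshot('wrist')
cv2.imwrite(f'pics/{sys.argv[1]}.png',im[:,:,::-1]);np.save(f'pics/{sys.argv[1]}.npy',T)
print(T.round(4).tolist(),robot.get_obs()['time_s'])
E
python3 w.py w1
```

```text
[[-1.0, 0.0074, -0.0001, 0.5372], [0.0074, 1.0, -0.0004, 0.1712], [0.0001, -0.0004, -1.0, 0.2551], [0.0, 0.0, 0.0, 1.0]] 2.4
```

View pics/w1.png

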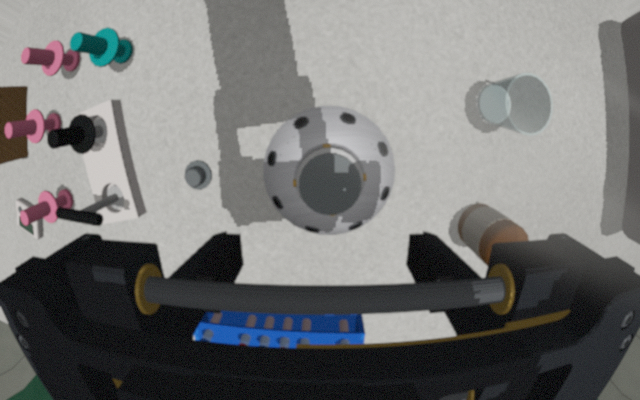

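```bash
python3 - <<'E'
from h import *
T=np.load('pics/w1.npy');im=cv2.imread('pics/w1.png')
print(watz(T,(332,182.5),.101).round(4))
big=cv2.resize(im[90:250,250:420],None,fx=4.5,fy=4.5,interpolation=cv2.INTER_CUBIC)
c=watz(T,(332,182.5),.101)
c=[.537,.1725]
for r,z,cc,col in [(.03,.101,c,(0,255,0)),(.034,.085,c,(0,0,255)),(.076,.04,c,(255,0,0))]:
    for p in wproj(T,ring(cc,r,z,60)): cv2.circle(big,(int((p[0]-250+.5)*4.5),int((p[1]-90+.5)*4.5)),1,col,-1)
cv2.imwrite('pics/w1o.png',big)
E
```

```text
[0.5319 0.1782 0.101 ]
```

View pics/w1o.png

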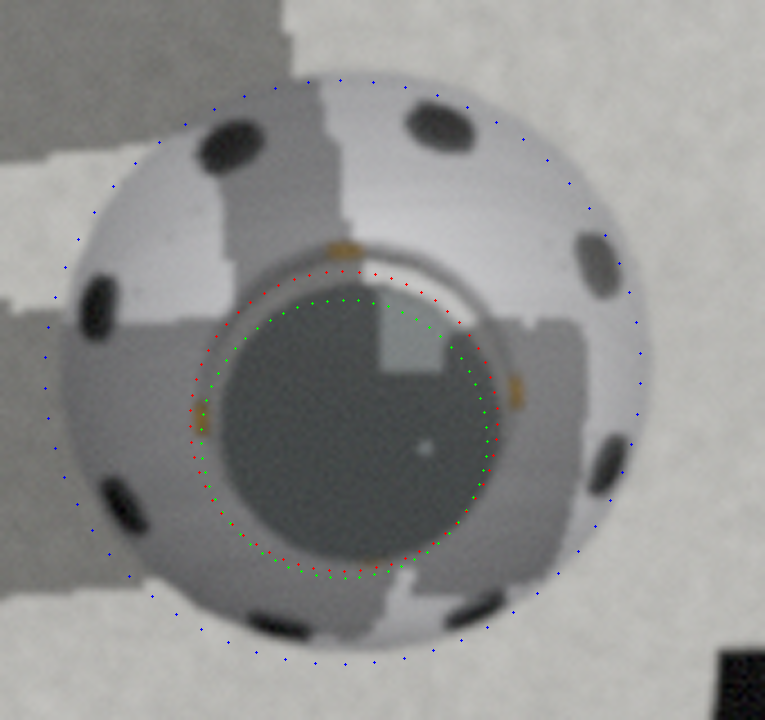

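Request:
send_rows(moves=[[3,-15,0,0,0,-0.4],[8,-36,0,0,0,0],[8,-36,0,0,0,0],[8,-36,0,0,0,0],[8,-36,0,0,0,0],[8,-36,0,0,0,0],[8,-36,0,0,0,0],[8,-36,0,0,0,0],[8,-36,0,0,0,0],[1,-18,0,0,0,0],[0,0,0,0,0,0]])

```text
time_s: 3.5
tcp_pos: [0.469, -0.1484, 0.2558]
tcp_rot: [0.0, -0.002, 1.0, -0.0]
wrist_force: [0.7, 0.8, 0.2]
finger_gap: 0.998
```

```bash
python3 w.py w2; python3 - <<'E'
from h import *
T=np.load('pics/w2.npy');im=cv2.imread('pics/w2.png')
x0,y0,f=230,60,3.5
big=cv2.resize(im[y0:y0+170,x0:x0+200],None,fx=f,fy=f,interpolation=cv2.INTER_CUBIC)
c=[.469,-.150]
for r,z,cc,col in [(.012,.115,c,(0,255,0)),(.027,.061,c,(0,0,255)),(.022,.025,c,(255,0,0))]:
    for p in wproj(T,ring(cc,r,z,60)): cv2.circle(big,(int((p[0]-x0+.5)*f),int((p[1]-y0+.5)*f)),1,col,-1)
cv2.imwrite('pics/w2o.png',big)
E
```

```text
[[-1.0, -0.0034, 0.0001, 0.469], [-0.0034, 1.0, -0.0001, -0.1484], [-0.0001, -0.0001, -1.0, 0.2558], [0.0, 0.0, 0.0, 1.0]] 3.55
```

View pics/w2o.png

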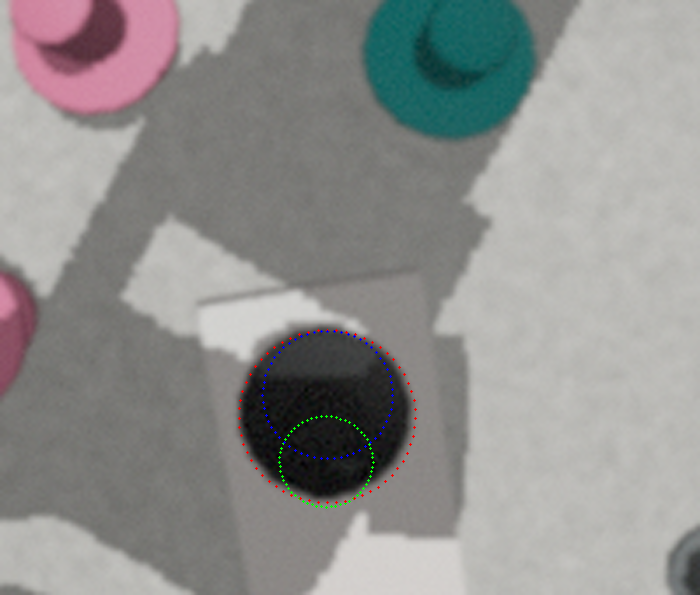

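View pics/w2.png

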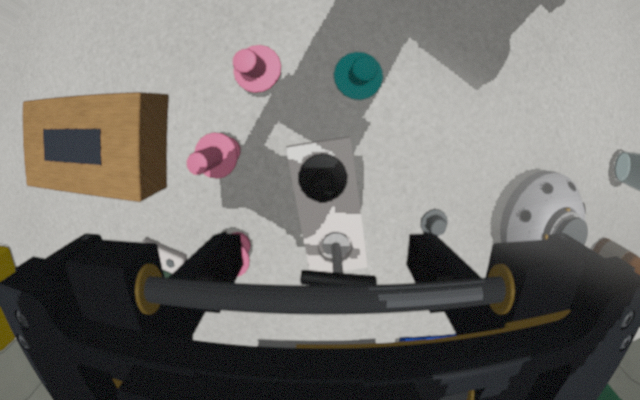

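Request:
send_rows(moves=[[1,-2,20,0,0,0.2],[0,0,35,0,0,0],[0,0,35,0,0,0],[0,0,30,0,0,0],[0,0,25,0,0,0],[0,0,15,0,0,0],[0,0,9,0,0,0],[0,0,4,0,0,0],[0,0,0,0,0,0],[0,0,0,0,0,0]])

```text
time_s: 4.55
tcp_pos: [0.4687, -0.1498, 0.0835]
tcp_rot: [0.001, -0.002, 1.0, -0.0]
wrist_force: [-0.1, -0.0, 0.0]
finger_gap: 0.997
```

```bash
python3 w.py w3; python3 - <<'E'
from h import *
im=robot.snapshot('side');cv2.imwrite('pics/s3.png',im[:,:,::-1])
cv2.imwrite('pics/s3c.png',cv2.resize(im[180:340,270:450,::-1],None,fx=4,fy=4,interpolation=cv2.INTER_CUBIC))
E
```

```text
[[-1.0, -0.0035, 0.0011, 0.4687], [-0.0035, 1.0, -0.0007, -0.1498], [-0.0011, -0.0007, -1.0, 0.0835], [0.0, 0.0, 0.0, 1.0]] 4.6
```

View pics/s3c.png

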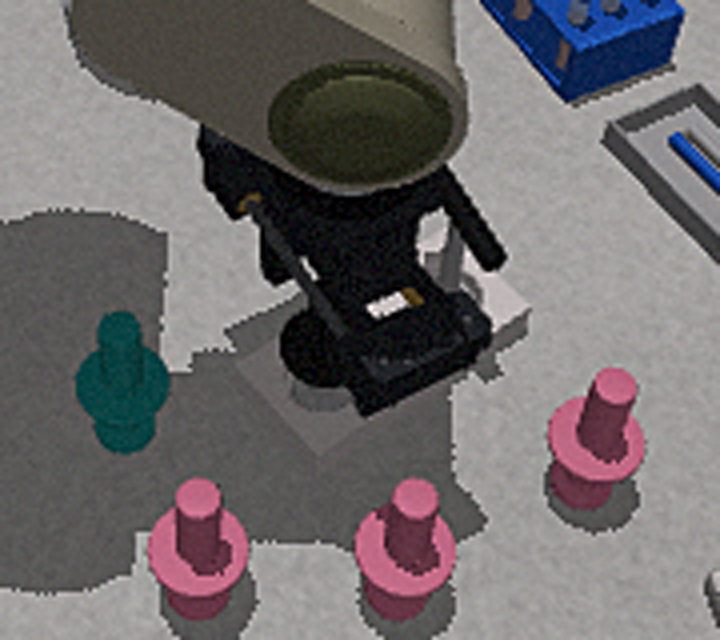

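View pics/w3.png

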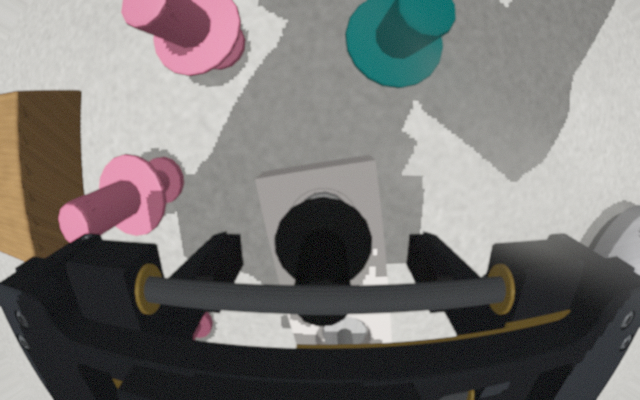

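Request:
send_rows(moves=[[0.5,-0.5,1,0,0,0],[0,0,0,0,0,0],[0,0,0,0,0,0],[0,0,0,0,0,0],[0,0,0,0,0,0],[0,0,0,0,0,0],[0,0,0,0,0,0],[0,0,0,0,0,0]], gripper=-1)

```text
time_s: 5.45
tcp_pos: [0.4679, -0.1505, 0.0818]
tcp_rot: [0.0, -0.002, 1.0, -0.0]
wrist_force: [-0.5, -0.1, 0.1]
finger_gap: 0.297
```

```bash
python3 -c "
from bench import robot
print(robot.get_obs())"; python3 w.py w4
```

```text
{'time_s': 5.45, 'joint_pos': array([-5.52574342e-01,  4.90869866e-01,  1.70566561e+00, -2.92727879e-05,
        9.45029732e-01, -2.12653506e+00]), 'qd': array([ 1.38015019e-04, -8.49514223e-05, -2.18123504e-03, -9.01293943e-04,
       -5.00217302e-04,  1.38368496e-03]), 'effort': array([-1.96033900e-03, -4.19027245e+01, -1.48658806e+01, -4.32279857e-02,
        5.78313950e-02,  2.41069238e-04]), 'tcp_pos': array([ 0.46785094, -0.15046382,  0.08175994]), 'tcp_rot': array([ 5.42606970e-06, -1.59076620e-03,  9.99998735e-01, -1.73088244e-05]), 'wrist_force': array([-0.47060291, -0.05945188,  0.13883022]), 'moment': array([ 0.02923098,  0.06759043, -0.03037131]), 'finger_gap': 0.29741404623002266}
[[-1.0, -0.0032, 0.0, 0.4679], [-0.0032, 1.0, -0.0, -0.1505], [-0.0, -0.0, -1.0, 0.0818], [0.0, 0.0, 0.0, 1.0]] 5.5
```

View pics/w4.png

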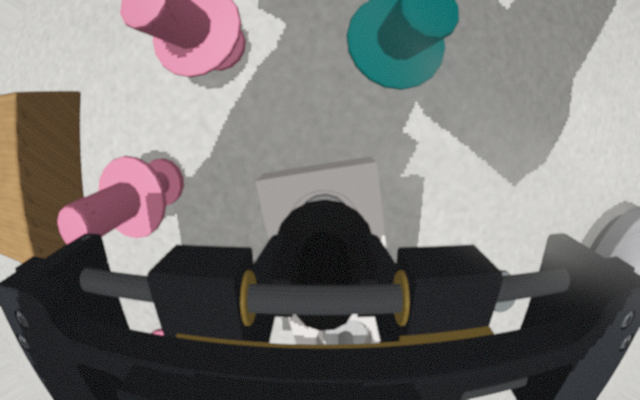

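Request:
send_rows(moves=[[0,0,-2,0,0,0],[0,0,-5,0,0,0],[0,0,-8,0,0,0],[0,0,-15,0,0,0],[0,0,-25,0,0,0],[0,0,-30,0,0,0],[0,0,-25,0,0,0],[0,0,-15,0,0,0],[0,0,-8,0,0,0],[0,0,-2,0,0,0],[0,0,0,0,0,0],[0,0,0,0,0,0]])

```text
time_s: 6.7
tcp_pos: [0.4676, -0.1503, 0.2159]
tcp_rot: [-0.001, -0.002, 1.0, 0.0]
wrist_force: [0.2, 0.1, -3.3]
finger_gap: 0.264
```

```bash
python3 -c "
from h import *
print(robot.get_obs())
im=robot.snapshot('side')
cv2.imwrite('pics/s5c.png',cv2.resize(im[130:330,270:450,::-1],None,fx=3,fy=3,interpolation=cv2.INTER_CUBIC))
"; python3 w.py w5
```

```text
{'time_s': 6.7, 'joint_pos': array([-5.52599108e-01,  3.14295438e-01,  1.52341290e+00, -3.63665071e-05,
        1.30559602e+00, -2.12650363e+00]), 'qd': array([-0.00019768,  0.00316584, -0.00040769,  0.00090305,  0.00143245,
       -0.00116174]), 'effort': array([ 3.06591892e-02, -4.05388355e+01, -2.19475615e+01, -4.94446617e-02,
        6.22661412e-02,  1.86122196e-05]), 'tcp_pos': array([ 0.4675531 , -0.15029715,  0.2159385 ]), 'tcp_rot': array([-7.37002694e-04, -1.55887936e-03,  9.99998419e-01,  4.35451507e-04]), 'wrist_force': array([ 0.20460652,  0.09797923, -3.25110383]), 'moment': array([-0.00262527, -0.00831362, -0.00921015]), 'finger_gap': 0.2637935854647892}
[[-1.0, -0.0031, -0.0015, 0.4676], [-0.0031, 1.0, 0.001, -0.1503], [0.0015, 0.001, -1.0, 0.2159], [0.0, 0.0, 0.0, 1.0]] 6.8
```

View pics/s5c.png

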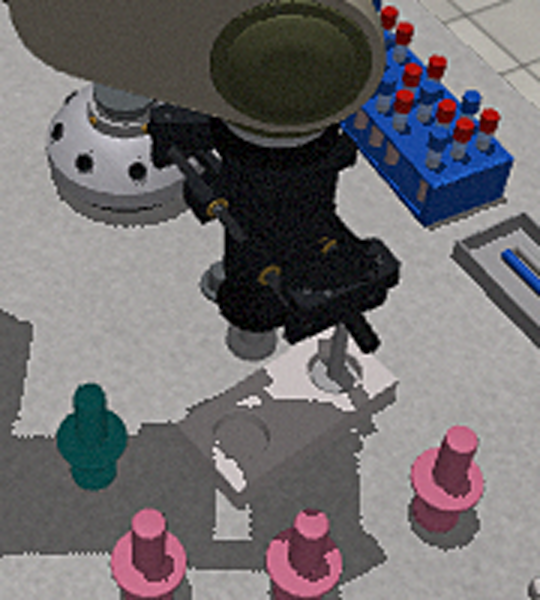

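View pics/w5.png

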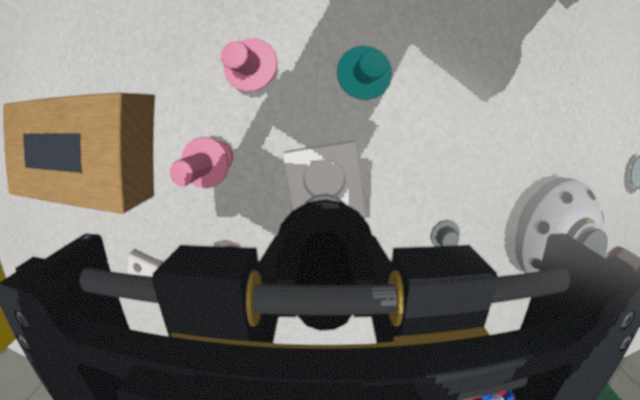

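Request:
send_rows(moves=[[-2,10,0,0,0,0],[-5,25,0,0,0,0],[-8,38,0,0,0,0],[-9,43,0,0,0,0],[-9,44,0,0,0,0],[-9,44,0,0,0,0],[-9,43,0,0,0,0],[-8,38,0,0,0,0],[-5,25,0,0,0,0],[-3,15,0,0,0,0],[0,0,0,0,0,0],[0,0,0,0,0,0]])

```text
time_s: 8.0
tcp_pos: [0.5336, 0.1744, 0.2165]
tcp_rot: [-0.0, -0.002, 1.0, -0.0]
wrist_force: [-0.3, 0.2, -3.0]
finger_gap: 0.264
```

```bash
python3 -c "
from h import *
print(robot.get_obs())
im=robot.snapshot('side')
cv2.imwrite('pics/s6c.png',cv2.resize(im[60:220,220:400,::-1],None,fx=3.5,fy=3.5,interpolation=cv2.INTER_CUBIC))
im=robot.snapshot('scene')
cv2.imwrite('pics/c6c.png',cv2.resize(im[120:250,310:460,::-1],None,fx=4,fy=4,interpolation=cv2.INTER_CUBIC))
"; python3 w.py w6
```

```text
{'time_s': 8.0, 'joint_pos': array([ 1.05154322e-01,  4.31454828e-01,  1.33247989e+00, -4.20111804e-04,
        1.37840221e+00, -1.46879780e+00]), 'qd': array([-0.02163944, -0.00833712,  0.00281936,  0.00101186, -0.00207487,
       -0.00073127]), 'effort': array([ 1.22400016e+00, -4.71934211e+01, -2.28436822e+01,  6.52867276e-02,
        7.15884101e-02,  3.76433472e-02]), 'tcp_pos': array([0.53359056, 0.17437307, 0.21648794]), 'tcp_rot': array([-3.48827359e-04, -1.61813590e-03,  9.99998600e-01, -2.43536149e-04]), 'wrist_force': array([-0.31357386,  0.24129062, -2.98470647]), 'moment': array([-0.03418289,  0.00293667, -0.02463915]), 'finger_gap': 0.2640609417258022}
[[-1.0, -0.0019, -0.0003, 0.5337], [-0.0019, 1.0, -0.0003, 0.1738], [0.0003, -0.0003, -1.0, 0.2167], [0.0, 0.0, 0.0, 1.0]] 8.15
```

View pics/s6c.png

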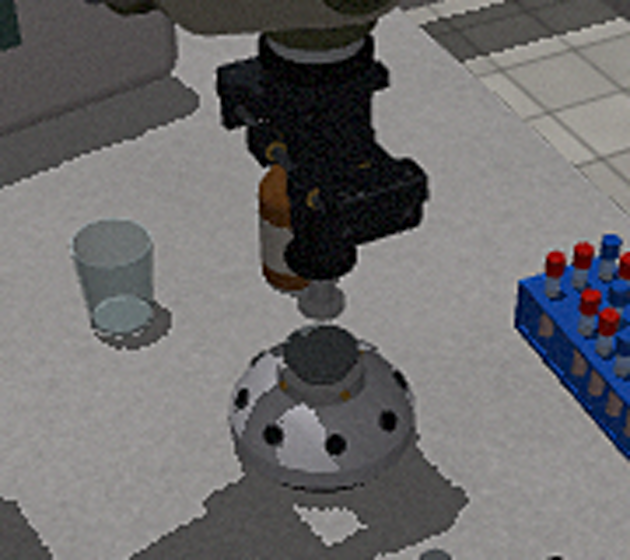

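View pics/c6c.png

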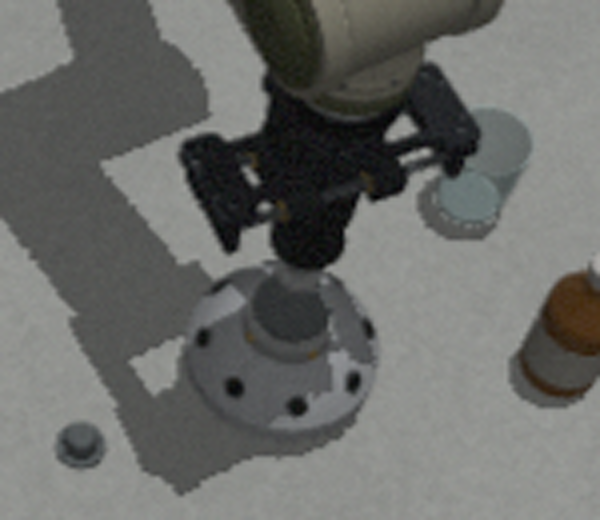

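View pics/w6.png

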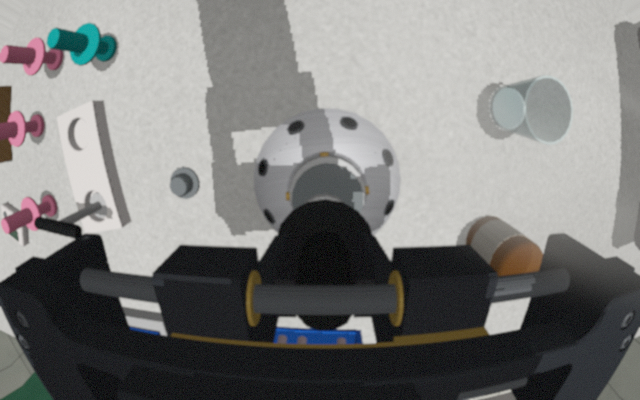

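```bash
python3 - <<'E'
from h import *
T=np.load('pics/w6.npy');im=cv2.imread('pics/w6.png')
x0,y0,f=240,90,4
big=cv2.resize(im[y0:y0+150,x0:x0+180],None,fx=f,fy=f,interpolation=cv2.INTER_CUBIC)
c=[.534,.175];t=[T[0,3],T[1,3]];z=T[2,3]-.0718
for r,z,cc,col in [(.03,.101,c,(0,255,0)),(.027,z+.051,t,(0,0,255)),(.018,z+.004,t,(255,255,0))]:
    for p in wproj(T,ring(cc,r,z,60)): cv2.circle(big,(int((p[0]-x0+.5)*f),int((p[1]-y0+.5)*f)),1,col,-1)
cv2.imwrite('pics/w6o.png',big)
E
```

```text
(no output)
```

View pics/w6o.png

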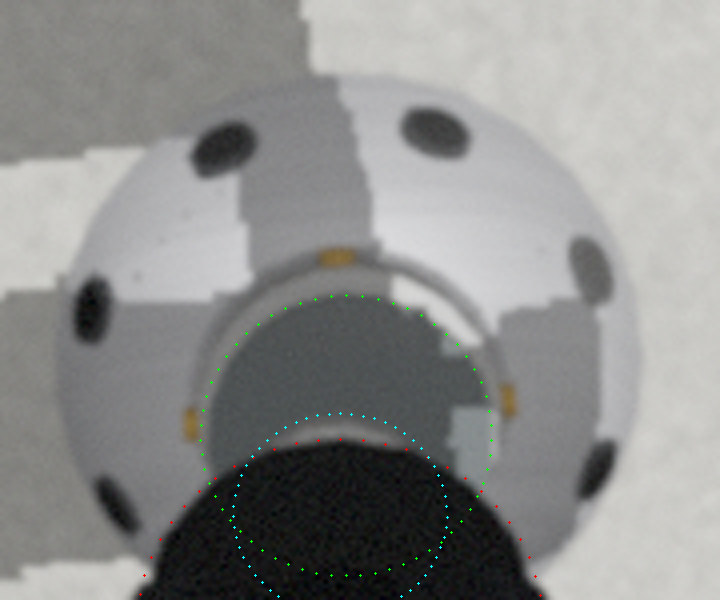

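Request:
send_rows(moves=[[0,1,3,0,0,0],[0,0,7,0,0,0],[0,0,9,0,0,0],[0,0,8,0,0,0],[0,0,6,0,0,0],[0,0,4,0,0,0],[0,0,2,0,0,0],[0,0,1,0,0,0],[0,0,0,0,0,0],[0,0,0,0,0,0]])

```text
time_s: 9.15
tcp_pos: [0.5339, 0.1758, 0.177]
tcp_rot: [0.0, -0.002, 1.0, 0.0]
wrist_force: [-0.4, 0.2, -3.1]
finger_gap: 0.264
```

```bash
python3 -c "
from h import *
o=robot.get_obs();print(o['tcp_pos'],o['wrist_force'],o['moment'])
im=robot.snapshot('side')
cv2.imwrite('pics/s7c.png',cv2.resize(im[60:220,220:400,::-1],None,fx=3.5,fy=3.5,interpolation=cv2.INTER_CUBIC))
im=robot.snapshot('scene')
cv2.imwrite('pics/c7c.png',cv2.resize(im[150:250,330:450,::-1],None,fx=5,fy=5,interpolation=cv2.INTER_CUBIC))
"
```

```text
[0.5338966  0.17580988 0.17700391] [-0.44698823  0.22138591 -3.05494028] [ 0.03325911 -0.00229973  0.02586864]
```

View pics/s7c.png

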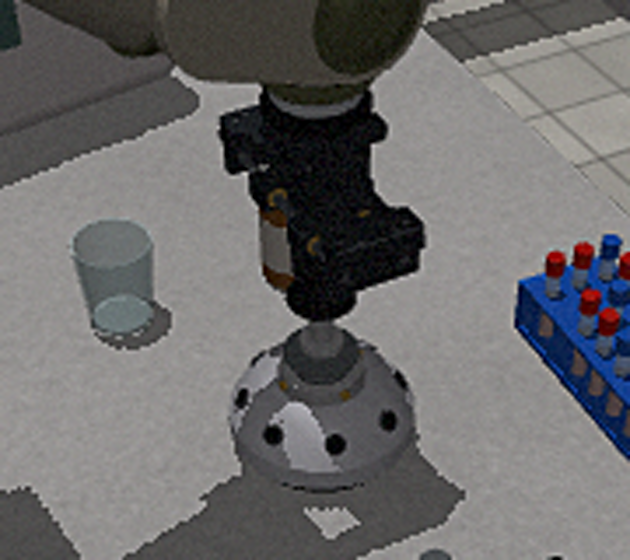

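View pics/c7c.png

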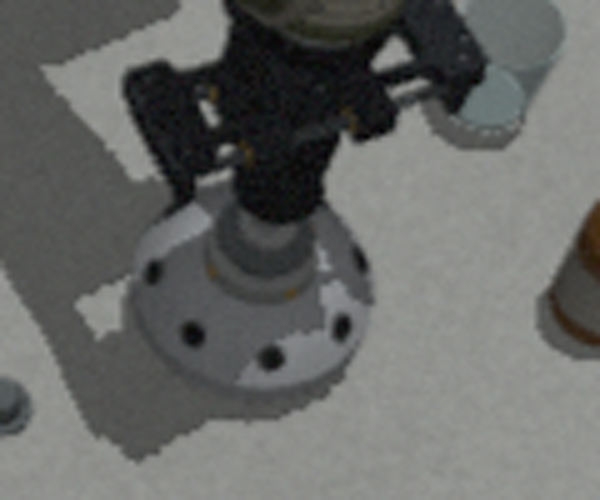

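Request:
send_rows(moves=[[0,0,0.7,0,0,0],[0,0,0.7,0,0,0],[0,0,0.6,0,0,0],[0,0,0.5,0,0,0],[0,0,0.5,0,0,0],[0,0,0.5,0,0,0],[0,0,0.5,0,0,0],[0,0,0.3,0,0,0],[0,0,0.3,0,0,0],[0,0,0,0,0,0],[0,0,0,0,0,0]])

```text
time_s: 10.35
tcp_pos: [0.5338, 0.1758, 0.1723]
tcp_rot: [0.0, -0.002, 1.0, 0.0]
wrist_force: [-1.4, -0.3, -1.4]
finger_gap: 0.263
```

Request:
send_rows(moves=[[0,0,0.3,0,0,0],[0,0,0.3,0,0,0],[0,0,0.3,0,0,0],[0,0,0,0,0,0]])

```text
time_s: 10.75
tcp_pos: [0.534, 0.1758, 0.1718]
tcp_rot: [0.001, -0.002, 1.0, 0.0]
wrist_force: [-0.7, -0.6, 5.0]
finger_gap: 0.266
```

Request:
send_rows(moves=[[0,0,0.3,0,0,0],[0,0,0.3,0,0,0],[0,0,0,0,0,0]])

```text
time_s: 11.05
tcp_pos: [0.5342, 0.1758, 0.1714]
tcp_rot: [0.001, -0.002, 1.0, 0.0]
wrist_force: [-1.1, -0.2, 6.9]
finger_gap: 0.264
```

Request:
send_rows(moves=[[0,0,0.3,0,0,0],[0,0,0.3,0,0,0],[0,0,0,0,0,0]])

```text
time_s: 11.35
tcp_pos: [0.5343, 0.1758, 0.1708]
tcp_rot: [0.001, -0.002, 1.0, 0.0]
wrist_force: [-1.9, -0.4, 6.6]
finger_gap: 0.266
```

Request:
send_rows(moves=[[0,0,0.3,0,0,0],[0,0,0.3,0,0,0],[0,0,0.3,0,0,0],[0,0,0,0,0,0]])

```text
time_s: 11.75
tcp_pos: [0.5344, 0.1758, 0.1701]
tcp_rot: [0.001, -0.002, 1.0, 0.0]
wrist_force: [-1.7, -0.6, 8.1]
finger_gap: 0.264
```

Request:
send_rows(moves=[[0,0,0.3,0,0,0],[0,0,0.3,0,0,0],[0,0,0.3,0,0,0],[0,0,0,0,0,0]])

```text
time_s: 12.15
tcp_pos: [0.5344, 0.1758, 0.1692]
tcp_rot: [0.001, -0.002, 1.0, 0.0]
wrist_force: [-1.0, -0.3, 7.3]
finger_gap: 0.263
```

Request:
send_rows(moves=[[0,0,0.3,0,0,0],[0,0,0.3,0,0,0],[0,0,0.3,0,0,0],[0,0,0.3,0,0,0],[0,0,0,0,0,0]])

```text
time_s: 12.65
tcp_pos: [0.5338, 0.1757, 0.1667]
tcp_rot: [-0.0, -0.002, 1.0, -0.0]
wrist_force: [1.3, 0.2, -1.7]
finger_gap: 0.262
```

```bash
python3 w.py w8; python3 -c "
from h import *
im=robot.snapshot('side')
cv2.imwrite('pics/s8c.png',cv2.resize(im[130:210,270:360,::-1],None,fx=7,fy=7,interpolation=cv2.INTER_CUBIC))
"
```

```text
[[-1.0, -0.0031, -0.0004, 0.5338], [-0.0031, 1.0, -0.0, 0.1757], [0.0004, -0.0, -1.0, 0.1667], [0.0, 0.0, 0.0, 1.0]] 12.7
```

View pics/s8c.png

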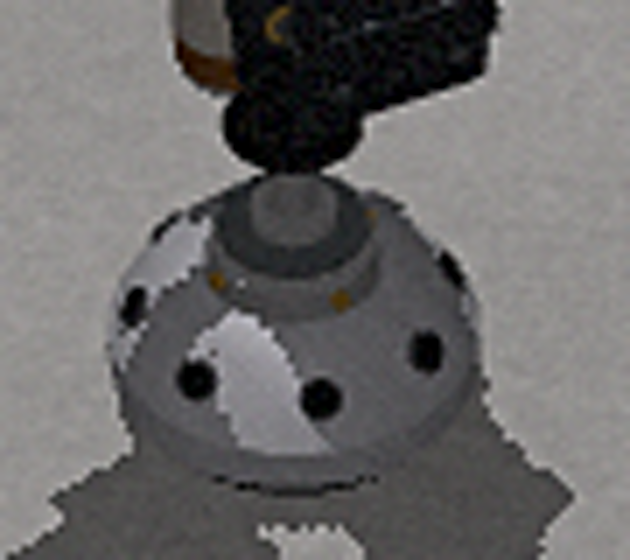

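View pics/w8.png

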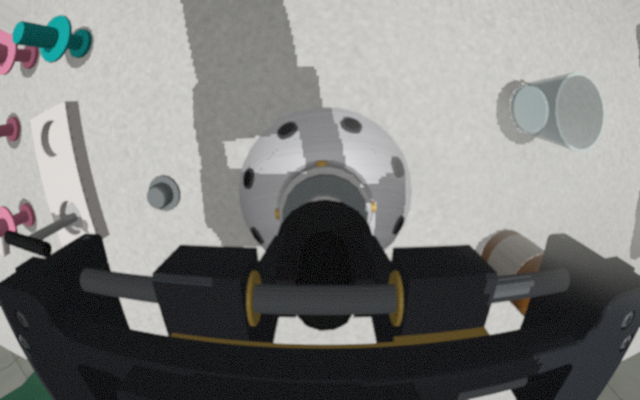

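Request:
send_rows(moves=[[0,0,0.4,0,0,0],[0,0,0.4,0,0,0],[0,0,0.4,0,0,0],[0,0,0.4,0,0,0],[0,0,0.4,0,0,0],[0,0,0,0,0,0]])

```text
time_s: 13.35
tcp_pos: [0.5334, 0.1757, 0.1645]
tcp_rot: [-0.001, -0.002, 1.0, -0.0]
wrist_force: [-0.5, 0.2, -3.6]
finger_gap: 0.264
```

Request:
send_rows(moves=[[0,0,0.4,0,0,0],[0,0,0.4,0,0,0],[0,0,0.4,0,0,0],[0,0,0.3,0,0,0],[0,0,0.3,0,0,0],[0,0,0,0,0,0]])

```text
time_s: 13.95
tcp_pos: [0.5338, 0.1757, 0.1632]
tcp_rot: [-0.0, -0.002, 1.0, -0.0]
wrist_force: [0.4, 0.4, -3.3]
finger_gap: 0.265
```

Request:
send_rows(moves=[[0,0,0.3,0,0,0],[0,0,0.3,0,0,0],[0,0,0.3,0,0,0],[0,0,0.3,0,0,0],[0,0,0,0,0,0]])

```text
time_s: 14.45
tcp_pos: [0.5338, 0.1758, 0.162]
tcp_rot: [-0.0, -0.002, 1.0, -0.0]
wrist_force: [-0.3, 0.0, -3.3]
finger_gap: 0.263
```

Request:
send_rows(moves=[[0,0,0.3,0,0,0],[0,0,0.3,0,0,0],[0,0,0.2,0,0,0],[0,0,0,0,0,0]])

```text
time_s: 14.85
tcp_pos: [0.5339, 0.1758, 0.1617]
tcp_rot: [0.0, -0.002, 1.0, 0.0]
wrist_force: [-1.7, 0.3, 2.8]
finger_gap: 0.26
```

Request:
send_rows(moves=[[0,0,0.3,0,0,0],[0,0,0,0,0,0]])

```text
time_s: 15.05
tcp_pos: [0.5339, 0.1758, 0.1617]
tcp_rot: [0.001, -0.002, 1.0, 0.0]
wrist_force: [-2.6, 0.6, 5.6]
finger_gap: 0.263
```

Request:
send_rows(moves=[[0,0,0.4,0,0,0],[0,0,0,0,0,0]])

```text
time_s: 15.25
tcp_pos: [0.534, 0.1758, 0.1617]
tcp_rot: [0.001, -0.002, 1.0, 0.0]
wrist_force: [-3.5, -0.6, 8.5]
finger_gap: 0.264
```

Request:
send_rows(moves=[[0,0,0.5,0,0,0],[0,0,0,0,0,0]])

```text
time_s: 15.45
tcp_pos: [0.534, 0.1758, 0.1617]
tcp_rot: [0.001, -0.002, 1.0, 0.0]
wrist_force: [-4.5, -1.2, 12.1]
finger_gap: 0.261
```

Request:
send_rows(moves=[[0,0,0,0,0,0],[0,0,0,0,0,0],[0,0,0,0,0,0],[0,0,0,0,0,0],[0,0,0,0,0,0],[0,0,0,0,0,0],[0,0,0,0,0,0]])

```text
time_s: 16.15
tcp_pos: [0.534, 0.1758, 0.1617]
tcp_rot: [0.001, -0.002, 1.0, 0.0]
wrist_force: [-5.2, -1.0, 12.2]
finger_gap: 0.263
```

```bash
python3 -c "
from h import *
o=robot.get_obs();print(o['tcp_pos'],o['wrist_force'],o['moment'])
im=robot.snapshot('side')
cv2.imwrite('pics/s9c.png',cv2.resize(im[130:210,270:360,::-1],None,fx=7,fy=7,interpolation=cv2.INTER_CUBIC))
im=robot.snapshot('scene')
cv2.imwrite('pics/c9c.png',cv2.resize(im[150:250,330:450,::-1],None,fx=5,fy=5,interpolation=cv2.INTER_CUBIC))
"; python3 w.py w9
```

```text
[0.53402393 0.17577558 0.16166015] [-5.22291179 -0.98342086 12.22139261] [-0.14447749  0.83751193  0.00516331]
[[-1.0, -0.0033, 0.0021, 0.534], [-0.0033, 1.0, 0.0, 0.1758], [-0.0021, 0.0, -1.0, 0.1616], [0.0, 0.0, 0.0, 1.0]] 16.3
```

View pics/s9c.png

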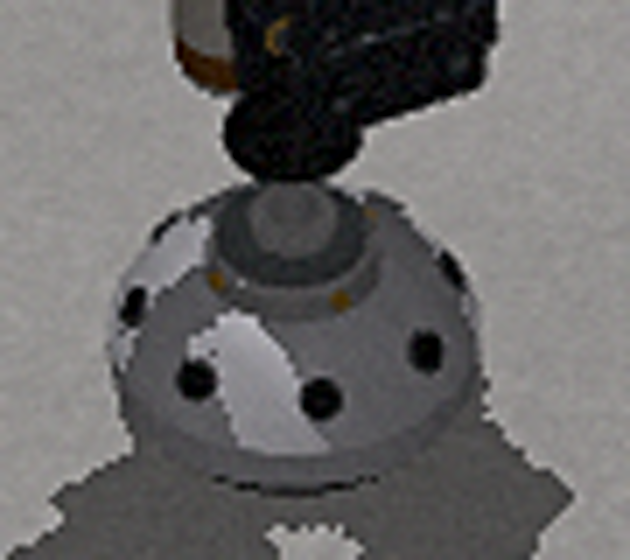

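View pics/c9c.png

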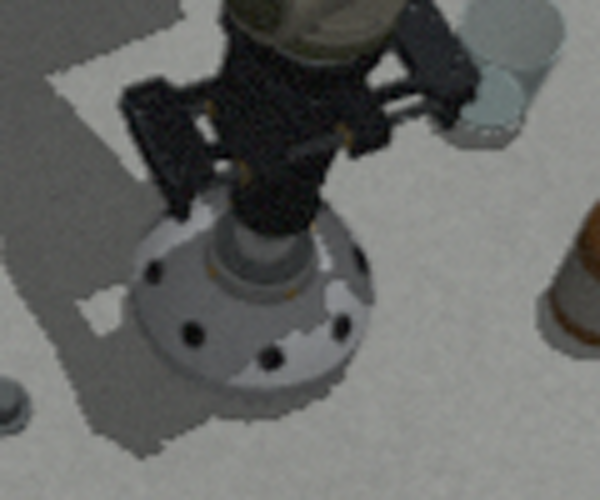

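Request:
send_rows(moves=[[0,0,0,0,0,0],[0,0,0,0,0,0],[0,0,0,0,0,0],[0,0,-0.5,0,0,0],[0,0,-0.5,0,0,0],[0,0,-1,0,0,0],[0,0,-3,0,0,0],[0,0,-8,0,0,0],[0,0,-14,0,0,0],[0,0,-18,0,0,0],[0,0,-11,0,0,0],[0,0,0,0,0,0]])

```text
time_s: 17.5
tcp_pos: [0.5344, 0.1758, 0.2176]
tcp_rot: [0.002, -0.002, 1.0, 0.0]
wrist_force: [0.0, 0.1, -3.4]
finger_gap: 0.267
```

```bash
python3 -c "
from h import *
o=robot.get_obs();print(o['tcp_pos'],o['wrist_force'],o['moment'])
im=robot.snapshot('side')
cv2.imwrite('pics/s10c.png',cv2.resize(im[110:210,270:360,::-1],None,fx=6,fy=6,interpolation=cv2.INTER_CUBIC))
cv2.imwrite('pics/s10.png',im[:,:,::-1])
"; python3 w.py w10
```

```text
[0.53436121 0.17584896 0.217594  ] [ 0.03819676  0.1035558  -3.39074189] [ 0.07186777 -0.02490525  0.0365994 ]
[[-1.0, -0.0032, 0.001, 0.5339], [-0.0032, 1.0, 0.0001, 0.1758], [-0.001, 0.0001, -1.0, 0.2164], [0.0, 0.0, 0.0, 1.0]] 17.6
```

View pics/s10c.png

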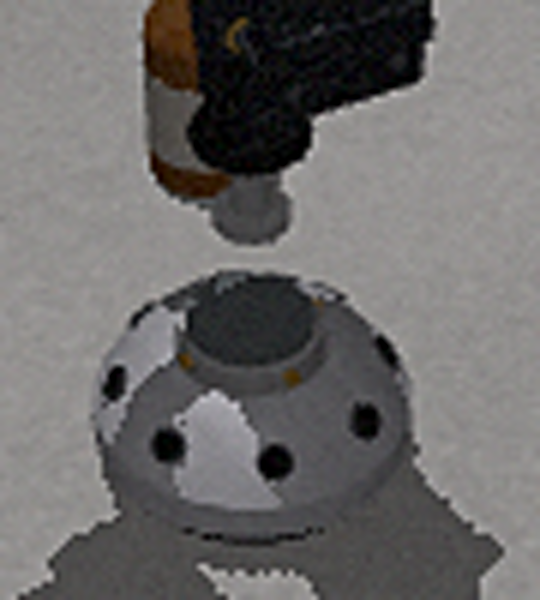

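View pics/w10.png

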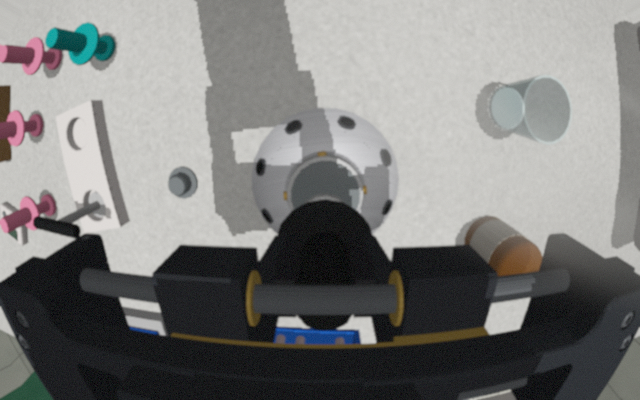

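Request:
send_rows(moves=[[2,-10,0,0,0,0],[5,-25,0,0,0,0],[8,-38,0,0,0,0],[9,-44,0,0,0,0],[9,-44,0,0,0,0],[9,-44,0,0,0,0],[9,-43,0,0,0,0],[8,-38,0,0,0,0],[5,-25,0,0,0,0],[3,-15,0,0,0,0],[0,0,0,0,0,0],[0,0,0,0,0,0]])

```text
time_s: 18.8
tcp_pos: [0.4674, -0.1504, 0.2156]
tcp_rot: [-0.0, -0.001, 1.0, 0.0]
wrist_force: [0.0, 0.4, -4.0]
finger_gap: 0.266
```

```bash
python3 w.py w11; python3 -c "
from h import *
print(proj('side',[[.534,.1755,.101],[.534,.1755,.090],[.534,.1755,.0925]]))
im=robot.snapshot('side')
cv2.imwrite('pics/s11c.png',cv2.resize(im[130:210,270:360,::-1],None,fx=7,fy=7,interpolation=cv2.INTER_CUBIC))
a=cv2.imread('pics/w5.png');b=cv2.imread('pics/w11.png')
print(cv2.phaseCorrelate(np.float32(cv2.cvtColor(a[135:235,270:380],6)),np.float32(cv2.cvtColor(b[135:235,270:380],6))))
cv2.imwrite('pics/cmp.png',np.hstack([cv2.resize(x[130:250,260:390],None,fx=3,fy=3) for x in (a,b)]))
"
```

```text
[[-1.0, -0.0023, -0.0009, 0.4674], [-0.0023, 1.0, 0.0008, -0.1504], [0.0009, 0.0008, -1.0, 0.2156], [0.0, 0.0, 0.0, 1.0]] 18.85
[[311.5313946  159.27240459]
 [311.5769581  162.28206734]
 [311.56666184 161.60195565]]
((0.01811275771438403, 0.01624772357101989), 1.0615814113616944)
```

View pics/cmp.png

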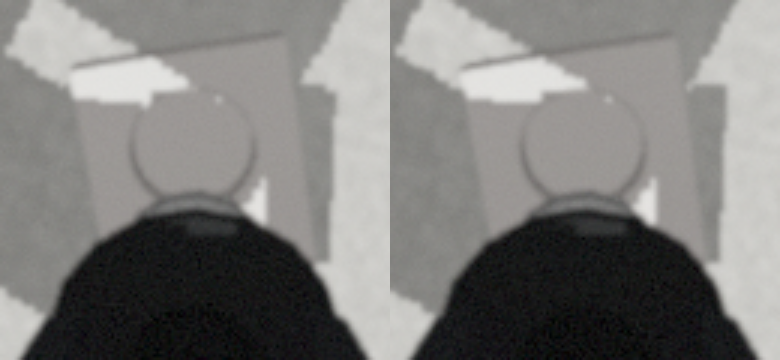

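View pics/s11c.png

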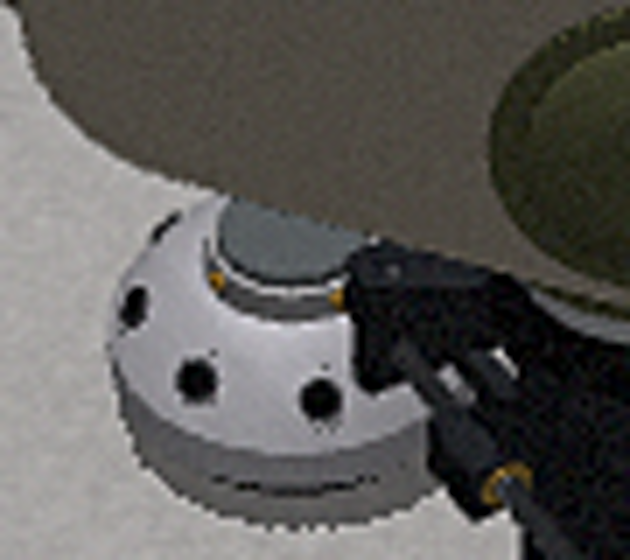

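Request:
send_rows(moves=[[-0.4,0,5,0,0,0],[0,0,15,0,0,0],[0,0,25,0,0,0],[0,0,25,0,0,0],[0,0,20,0,0,0],[0,0,10,0,0,0],[0,0,6,0,0,0],[0,0,4,0,0,0],[0,0,0,0,0,0],[0,0,0,0,0,0]])

```text
time_s: 19.9
tcp_pos: [0.4686, -0.1506, 0.1066]
tcp_rot: [0.001, -0.002, 1.0, -0.0]
wrist_force: [-0.7, 0.4, -3.3]
finger_gap: 0.261
```

Request:
send_rows(moves=[[0,0,3,0,0,0],[0,0,4,0,0,0],[0,0,4,0,0,0],[0,0,4,0,0,0],[0,0,3,0,0,0],[0,0,2,0,0,0],[0,0,1,0,0,0],[0,0,0,0,0,0],[0,0,0,0,0,0]])

```text
time_s: 20.8
tcp_pos: [0.4683, -0.1505, 0.0851]
tcp_rot: [0.0, -0.002, 1.0, -0.0]
wrist_force: [0.2, 0.2, -3.6]
finger_gap: 0.262
```

Request:
send_rows(moves=[[0.3,0,1,0,0,0],[0,0,1,0,0,0],[0,0,0.5,0,0,0],[0,0,0.5,0,0,0],[0,0,0,0,0,0],[0,0,0,0,0,0]])

```text
time_s: 21.4
tcp_pos: [0.468, -0.1505, 0.0821]
tcp_rot: [0.0, -0.002, 1.0, -0.0]
wrist_force: [-0.6, 0.6, -3.4]
finger_gap: 0.263
```

Request:
send_rows(moves=[[0,0,0.3,0,0,0],[0,0,0.3,0,0,0],[0,0,0,0,0,0],[0,0,0,0,0,0]])

```text
time_s: 21.8
tcp_pos: [0.468, -0.1505, 0.0817]
tcp_rot: [0.0, -0.002, 1.0, -0.0]
wrist_force: [-0.5, 0.6, 2.2]
finger_gap: 0.267
```

Request:
send_rows(moves=[[0,0,-0.3,0,0,0],[0,0,0,0,0,0],[0,0,0,0,0,0],[0,0,0,0,0,0],[0,0,0,0,0,0],[0,0,0,0,0,0],[0,0,0,0,0,0],[0,0,0,0,0,0]], gripper=1)

```text
time_s: 22.6
tcp_pos: [0.4679, -0.1505, 0.0818]
tcp_rot: [0.0, -0.002, 1.0, -0.0]
wrist_force: [0.4, -0.3, -0.3]
finger_gap: 0.962
```

Request:
send_rows(moves=[[0,0,-3,0,0,0],[0,0,-10,0,0,0],[0,0,-20,0,0,0],[0,0,-30,0,0,0],[0,0,-35,0,0,0],[0,0,-35,0,0,0],[0,0,-25,0,0,0],[0,0,-12,0,0,0],[0,0,0,0,0,0],[0,0,0,0,0,0]])

```text
time_s: 23.6
tcp_pos: [0.4677, -0.1503, 0.2517]
tcp_rot: [-0.0, -0.002, 1.0, 0.0]
wrist_force: [-0.1, 0.3, 0.1]
finger_gap: 1.0
```

```bash
python3 w.py w12; python3 -c "
from h import *
o=robot.get_obs();print(o['tcp_pos'],o['wrist_force'],o['finger_gap'])
im=robot.snapshot('side')
cv2.imwrite('pics/s12.png',im[:,:,::-1])
im=robot.snapshot('scene')
cv2.imwrite('pics/c12.png',im[:,:,::-1])
a=cv2.imread('pics/w2.png');b=cv2.imread('pics/w12.png')
cv2.imwrite('pics/cmp2.png',np.hstack([cv2.resize(x[100:250,260:390],None,fx=3,fy=3) for x in (a,b)]))
"
```

```text
[[-1.0, -0.0032, -0.0001, 0.4677], [-0.0032, 1.0, 0.0001, -0.1503], [0.0001, 0.0001, -1.0, 0.2517], [0.0, 0.0, 0.0, 1.0]] 23.65
[ 0.46758169 -0.15023333  0.25117429] [-0.11780242 -0.39433507 -0.15313791] 1.000692382024575
```

View pics/cmp2.png

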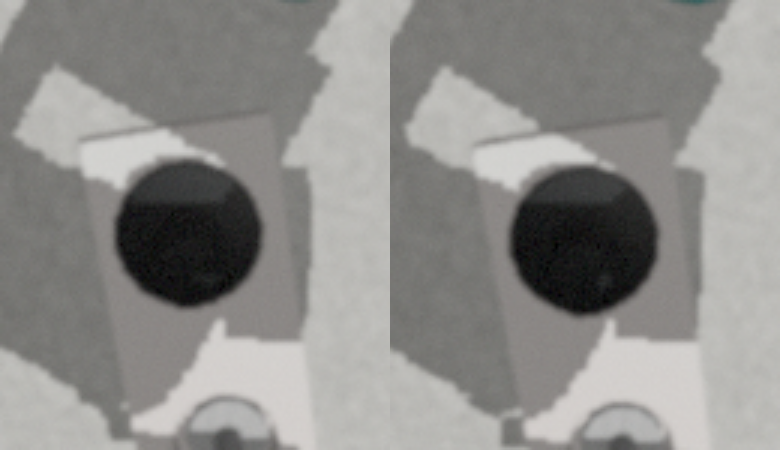

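View pics/s12.png

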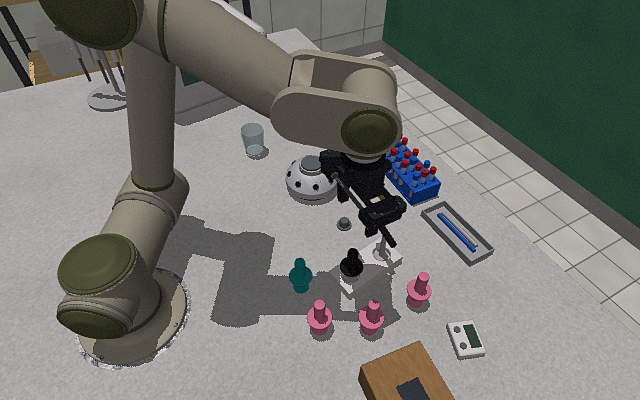

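View pics/c12.png

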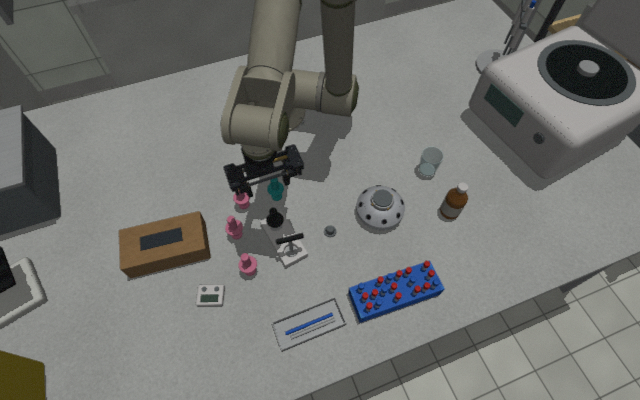

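```bash
python3 - <<'E'
from h import *
out=[]
for fn,z in (('scene0',.101),('c12',.090)):
    im=cv2.imread(f'pics/{fn}.png')[180:240,350:415]
    b=cv2.resize(im,None,fx=6,fy=6,interpolation=cv2.INTER_CUBIC)
    for p in proj('scene',ring([.5345,.1755],.03,z,40)): cv2.circle(b,(int((p[0]-350+.5)*6),int((p[1]-180+.5)*6)),1,(0,255,0),-1)
    out.append(b)
cv2.imwrite('pics/cmp3.png',np.hstack(out))
E
```

```text
(no output)
```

View pics/cmp3.png

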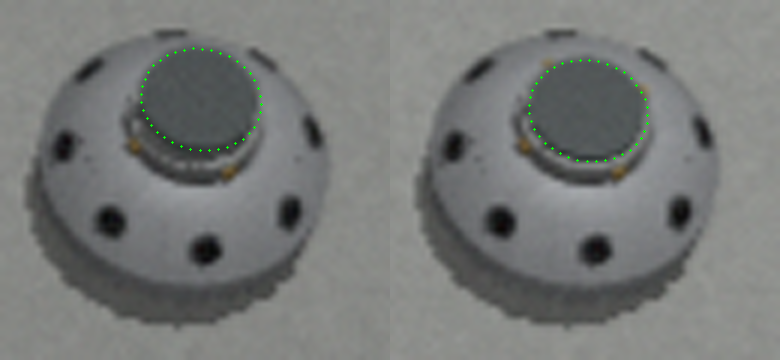

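```bash
python3 -c "
from bench import robot
print(robot.close_job())"
```

```text
the job is handed in; nothing more can be done
None
```

The cover is seated in the hub and the black seating tool is back in its own well. I handed the job in at about 24 s of the 72 s allowed; no verdict is reported.

- **Pressing:** The cover resisted with up to about 11 N, then clicked. It stopped hard about 10.6 mm below where I first felt it, against the expected 11 mm. I then held about 15–16 N for roughly 1.2 s. Force readings between rows stayed under about 17 N. These forces come from the wrist sensor less the tool's weight; I had no direct contact reading. A sideways wrist force of about 5 N showed during the hold.
- **Cover:** In the last scene picture the cover's outline matches the home height, flush on the rim.
- **Tool return:** It was set down within about 1 mm of the pose where I gripped it. The wrist picture shows it upright in its well.
- **Other objects:** The last pictures show no visible shift in the puller, plug, bottle, beaker, timer or the pink and turquoise look-alikes. The gripper was open and about 135 mm above the tool's grip at hand-in.

The cover's position from the three cameras differed by 2–3 mm. I pressed at the average, well inside the 10 mm tolerance. No check failed.

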